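# Make up two repair kits for operator panels

## Task

Make up the parts kits for two operator-panel repairs: the maroon capacitor, the aluminium heatsink and the fan go in the red tray, the black capacitor and the green terminal block in the yellow tray. Set each part down (do not drop it) upright and flat on the tray floor, the same way up as it stands in the stock, with a compartment to itself; which compartment does not matter. The silver capacitor and the relay are not needed: leave them undisturbed where they stand.

Things in the scene. Friction and masses are not known exactly. Their poses are not given: they have to be found in the camera images.
- cap_maroon_c (a point): Maroon capacitor, standing upright: dark red-brown cylinder 35 mm in diameter, 50 mm tall; small black deck with two brass terminals in its top. The point is its centre, 25 mm above its underside; z up.
- cap_black_c (a point): Black capacitor, standing upright: black cylinder 35 mm in diameter, 50 mm tall; small black deck with two brass terminals in its top. The point is its centre, 25 mm above its underside; z up.
- cap_silver_c (a point): Silver capacitor, standing upright: bright grey cylinder 35 mm in diameter, 50 mm tall; small black deck with two brass terminals in its top. The point is its centre, 25 mm above its underside; z up. Not wanted in either kit. All the stock stands between the trays on a flat blue mat 3 mm thick (top at z = 0.003), centres at least 85 mm apart.
- fan_c (a point): Small black cooling fan lying flat, hub and grey blades facing up: square, 40 x 40 mm, 28 mm high. The point is at its centre, 14 mm above its underside; x and y along its sides, z up.
- heatsink_c (a point): Bare aluminium heatsink lying on its base, fins up: 45 mm (x, along the fins) by 40 mm (y, across the fins), 30 mm high. The outer fins are rigid and may be gripped. The point is at its centre, 15 mm above its underside; z up.
- terminal_c (a point): Green six-way screw terminal block: 46 mm long (x) by 20 mm (y) in its lower 18 mm; above that only its upper step, 13 mm wide (from y = -3 to +10 mm), rises to 24 mm. The point is at the middle of the 46 x 20 mm outline, 12 mm above its underside; z up.
- relay_c (a point): Plug-in relay with a clear cover (copper coil visible inside, orange tab on top), standing upright: 28 mm (x) by 21 mm (y), 36 mm tall. The point is at its centre, 18 mm above its underside; z up. Not wanted. An amber flux bottle (56 mm tall) and a round screw tin (26 mm) also stand among the stock; nothing on the mat or in the trays is taller than 60 mm.
- red_tray: Red kit tray, 210 (x) x 110 mm, 22 mm high, fixed to the bench, empty at the start. Three open compartments in a row along its x, each 66 (x) by 104 mm (y) inside, centred at x = -69, 0 and +69 mm, y = 0. Walls and dividers are 3 mm thick and 22 mm high, the floor 3 mm thick. Origin: centre of its underside, on the bench (z = 0); x along its length, z up.
- yellow_tray: Yellow kit tray, 210 (x) x 110 mm, 22 mm high, fixed to the bench, empty at the start. Three open compartments in a row along its x, each 66 (x) by 104 mm (y) inside, centred at x = -69, 0 and +69 mm, y = 0. Walls and dividers are 3 mm thick and 22 mm high, the floor 3 mm thick. Origin: centre of its underside, on the bench (z = 0); x along its length, z up.

How it is judged:
At the end, for the whole second after the job is handed in: Each wanted part is in its own tray, alone in a compartment (centre within 30 mm along, 46 mm across of its centre), on the floor (4 mm), within 0.12 rad of upright, released, at rest; silver capacitor and relay upright, within 15 mm of their start ((((x of cap_maroon_c in the frame of red_tray between -0.099 and -0.039 m and y of cap_maroon_c in the frame of red_tray between -0.046 and 0.046 m) and (x of heatsink_c in the frame of red_tray between -0.03 and 0.03 m and y of heatsink_c in the frame of red_tray between -0.046 and 0.046 m) and (x of fan_c in the frame of red_tray between 0.039 and 0.099 m and y of fan_c in the frame of red_tray between -0.046 and 0.046 m)) or ((x of cap_maroon_c in the frame of red_tray between -0.099 and -0.039 m and y of cap_maroon_c in the frame of red_tray between -0.046 and 0.046 m) and (x of heatsink_c in the frame of red_tray between 0.039 and 0.099 m and y of heatsink_c in the frame of red_tray between -0.046 and 0.046 m) and (x of fan_c in the frame of red_tray between -0.03 and 0.03 m and y of fan_c in the frame of red_tray between -0.046 and 0.046 m)) or ((x of cap_maroon_c in the frame of red_tray between -0.03 and 0.03 m and y of cap_maroon_c in the frame of red_tray between -0.046 and 0.046 m) and (x of heatsink_c in the frame of red_tray between -0.099 and -0.039 m and y of heatsink_c in the frame of red_tray between -0.046 and 0.046 m) and (x of fan_c in the frame of red_tray between 0.039 and 0.099 m and y of fan_c in the frame of red_tray between -0.046 and 0.046 m)) or ((x of cap_maroon_c in the frame of red_tray between -0.03 and 0.03 m and y of cap_maroon_c in the frame of red_tray between -0.046 and 0.046 m) and (x of heatsink_c in the frame of red_tray between 0.039 and 0.099 m and y of heatsink_c in the frame of red_tray between -0.046 and 0.046 m) and (x of fan_c in the frame of red_tray between -0.099 and -0.039 m and y of fan_c in the frame of red_tray between -0.046 and 0.046 m)) or ((x of cap_maroon_c in the frame of red_tray between 0.039 and 0.099 m and y of cap_maroon_c in the frame of red_tray between -0.046 and 0.046 m) and (x of heatsink_c in the frame of red_tray between -0.099 and -0.039 m and y of heatsink_c in the frame of red_tray between -0.046 and 0.046 m) and (x of fan_c in the frame of red_tray between -0.03 and 0.03 m and y of fan_c in the frame of red_tray between -0.046 and 0.046 m)) or ((x of cap_maroon_c in the frame of red_tray between 0.039 and 0.099 m and y of cap_maroon_c in the frame of red_tray between -0.046 and 0.046 m) and (x of heatsink_c in the frame of red_tray between -0.03 and 0.03 m and y of heatsink_c in the frame of red_tray between -0.046 and 0.046 m) and (x of fan_c in the frame of red_tray between -0.099 and -0.039 m and y of fan_c in the frame of red_tray between -0.046 and 0.046 m))) and z of cap_maroon_c in the frame of red_tray between 0.024 and 0.032 m and angle between each of cap_maroon_c, heatsink_c, fan_c, cap_black_c, terminal_c, cap_silver_c, relay_c's own z axis and vertical below 0.12 rad and linear speed of each of cap_maroon, heatsink, fan, cap_black, terminal below 0.02 m/s and angular speed of each of cap_maroon, heatsink, fan, cap_black, terminal below 0.2 rad/s and contact force between the fingers and cap_maroon below 0.05 N and z of heatsink_c in the frame of red_tray between 0.014 and 0.022 m and contact force between the fingers and heatsink below 0.05 N and z of fan_c in the frame of red_tray between 0.013 and 0.021 m and contact force between the fingers and fan below 0.05 N and (((x of cap_black_c in the frame of yellow_tray between -0.099 and -0.039 m and y of cap_black_c in the frame of yellow_tray between -0.046 and 0.046 m) and (x of terminal_c in the frame of yellow_tray between -0.03 and 0.03 m and y of terminal_c in the frame of yellow_tray between -0.046 and 0.046 m)) or ((x of cap_black_c in the frame of yellow_tray between -0.099 and -0.039 m and y of cap_black_c in the frame of yellow_tray between -0.046 and 0.046 m) and (x of terminal_c in the frame of yellow_tray between 0.039 and 0.099 m and y of terminal_c in the frame of yellow_tray between -0.046 and 0.046 m)) or ((x of cap_black_c in the frame of yellow_tray between -0.03 and 0.03 m and y of cap_black_c in the frame of yellow_tray between -0.046 and 0.046 m) and (x of terminal_c in the frame of yellow_tray between -0.099 and -0.039 m and y of terminal_c in the frame of yellow_tray between -0.046 and 0.046 m)) or ((x of cap_black_c in the frame of yellow_tray between -0.03 and 0.03 m and y of cap_black_c in the frame of yellow_tray between -0.046 and 0.046 m) and (x of terminal_c in the frame of yellow_tray between 0.039 and 0.099 m and y of terminal_c in the frame of yellow_tray between -0.046 and 0.046 m)) or ((x of cap_black_c in the frame of yellow_tray between 0.039 and 0.099 m and y of cap_black_c in the frame of yellow_tray between -0.046 and 0.046 m) and (x of terminal_c in the frame of yellow_tray between -0.099 and -0.039 m and y of terminal_c in the frame of yellow_tray between -0.046 and 0.046 m)) or ((x of cap_black_c in the frame of yellow_tray between 0.039 and 0.099 m and y of cap_black_c in the frame of yellow_tray between -0.046 and 0.046 m) and (x of terminal_c in the frame of yellow_tray between -0.03 and 0.03 m and y of terminal_c in the frame of yellow_tray between -0.046 and 0.046 m))) and z of cap_black_c in the frame of yellow_tray between 0.024 and 0.032 m and contact force between the fingers and cap_black below 0.05 N and z of terminal_c in the frame of yellow_tray between 0.011 and 0.019 m and contact force between the fingers and terminal below 0.05 N and distance of each of cap_silver_c, relay_c from where it was at the start of the episode below 0.015 m); the robot touches nothing.
It fails at once if the silver capacitor is disturbed (moved more than 15 mm or tipped) (not (distance of cap_silver_c from where it was at the start of the episode below 0.015 m and angle between cap_silver_c's own z axis and vertical below 0.12 rad)).
It fails at once if the relay is disturbed (moved more than 15 mm or tipped) (not (distance of relay_c from where it was at the start of the episode below 0.015 m and angle between relay_c's own z axis and vertical below 0.12 rad)).
It fails at once if a part is let fall: loose in the air more than 30 mm above where it would stand ((height (world z) of cap_maroon_c above 0.058 m and contact force between anything else and cap_maroon below 0.001 N) or (height (world z) of heatsink_c above 0.048 m and contact force between anything else and heatsink below 0.001 N) or (height (world z) of fan_c above 0.047 m and contact force between anything else and fan below 0.001 N) or (height (world z) of cap_black_c above 0.058 m and contact force between anything else and cap_black below 0.001 N) or (height (world z) of terminal_c above 0.045 m and contact force between anything else and terminal below 0.001 N)).
It also fails if it takes over 112 s, if anything falls off the work surface, if the arm or the gripper's body presses on something with over 40 N, if the wrist force passes 120 N, or if a joint passes its speed limit or range.

## Robot

A 7-joint arm with a two-finger parallel gripper is mounted at the origin on the work surface. World frame = base frame: x ahead of the robot, y to its left, z up, the work surface at z = 0. Lengths are in m, angles in rad, forces in N, time in s.
With the tool pointing down it reaches from about 0.425 to 0.925 m from the base axis. Payload 6.8 kg.
Tool frame: the origin (TCP) lies at the very end of the fingers, on their centre line; the grasp point (between the pads) lies 19 mm behind it; z points along the fingers, y is the line along which they close (so a half turn about z gives the same grasp; the last joint's range is limited). The gripper opens to 85 mm and grips with 20 to 120 N. Pads are 22 mm wide; open, the fingers measure 114 mm over their backs; the gripper's body (76 mm by 85 mm) begins 54 mm behind the grasp point. The pads swing forward as they close: fully open they stand 13 mm farther back than shut.
Start: joints at [1.181, 0.477, 0.022, 1.555, -0.011, 1.109, -0.083], TCP at [0.188, -0.648, 0.231] pointing down, gripper open.
Joint ranges: [-2.96, 2.96], [-0.34, 2.1], [-1.41, 1.46], [0.24, 2.44], [-1.37, 4.51], [0.17, 1.92], [-2.96, 2.96]. Speed limits (rad/s): [2.39, 2.39, 3.14, 3.14, 3.14, 3.14, 3.14].

## Interface

Orientations are given as a rotation vector (axis times angle).
In Python, from bench import r gives the robot as it stands.
- The arm moves only by the tool play_rows, never from a script. Its argument "targets" is text: rows parted by semicolons, each of 5 numbers parted by spaces: the closure, from -1 (fully open) to 1 (shut), then the shift along the tool's x, y, z in m, then the turn about the tool's z in rad. In form: gripper dx dy dz spin; .... A call has 1 to 8 rows; each row is the pose to reach, as a shift and turn from the pose commanded when the call began, along the tool's axes at that moment; what a row does not reach only later rows make up. A row lasts 1/12 s, in which the tool goes at most 41.7 mm and 7.16 degrees, less where a joint would pass 70% of its speed; a pose out of reach is approached as far as the arm can. A call with a gripper value outside its range is refused whole. The fingers move at their own pace and stop on an object; "squeeze" is the grip in N (left out, the last holds). Time passes only in rows, so rows that repeat a pose let the fingers close. It gives the time, the measured TCP pose, the force, the opening and the grip force at its end, in the units of the state.
- r.get_obs(): the state, without advancing time (a new reading comes with each control period).
- r.grab_frame(name): name is "side" or "top"; returns the picture (400x640x3 uint8, red, green, blue); there is no depth.
- r.camera_info(name): a dict with "fov_y" (degrees; the focal length in pixels is half the picture's height over the tangent of half this angle, whatever the lens; pixels are square), "cx", "cy" (the principal point, pixels), "k1" (the pictures are not rectified: a ray, as slopes to the right and down, at radius r is drawn at 1 + k1 r^2 times it, then the intrinsics apply), "position" and "rotation" of the camera in the world. Camera axes: x right, y down, z forward; pixel columns grow to the right and rows downward; lengths in m; the calibration is good to about 2 mm. A picture is of the moment at which its call begins. camera_info takes no time and is no camera call.
- r.hand_in(): hands the job in; it is judged then, once.
The state is a dict: "clock": time; "joints": joint angles; "qvel": joint speeds; "tau": joint torques, N m; "tcp_pos": TCP position; "orientation": TCP orientation; "contact_force": force on the tool from outside, world axes, zero at the start; "moment": the same for the moment, N m; "grip_width": finger opening in m; "gripper_force": force on a finger pad.
Only numpy, scipy, OpenCV 4.12 (cv2) and the standard library are available. Lean on these libraries where they do the work, as an engineer would, in place of code of your own. Each camera call takes 0.05 s, during which the arm holds its last target. There are 200 camera calls.

## Working session

There is one attempt and no reset: what is moved stays moved. The work goes in short steps, Python scripts to look and compute and a tool call to move; the robot and the scene stay as the last step left them, time stands still between calls to the robot, and variables do not carry over. Pictures are saved under pics/ and viewed, at most 14 in all, crops included, and the job is handed in when it is done.

Besides the shell and the picture viewer there is one more tool, called after "Request:" as name(argument=value, ...), one argument or row to a line, values as JSON. play_rows: Moves the arm, as the interface text tells. Its arguments: {"type":"object","properties":{"targets":{"type":"string"},"squeeze":{"type":"number"}},"required":["targets"]}

```bash
mkdir -p pics
python3 - <<'E'
from bench import r
import cv2
for n in("top","side"):
    i=r.camera_info(n);print(n,i)
    cv2.imwrite(f"pics/{n}0.png",r.grab_frame(n)[:,:,::-1])
print(r.get_obs())
E
```

```text
top {'fov_y': 47.22648958504054, 'cx': 322.3589857596214, 'cy': 202.85377166261404, 'k1': -0.1286631746913789, 'position': array([0.48172398, 0.0032879 , 0.96243529]), 'rotation': array([-2.1538341 ,  2.21671261, -0.09574315])}
side {'fov_y': 52.32106684573349, 'cx': 317.76300087330935, 'cy': 199.6134652825025, 'k1': -0.03472734157861199, 'position': array([ 0.42251368, -0.63196668,  0.48983543]), 'rotation': array([-2.15643325,  0.24273512, -0.11791549])}
{'clock': 0.1, 'joints': array([ 1.18090081,  0.47774165,  0.02236706,  1.55632669, -0.01150691,
        1.10928922, -0.08308547]), 'qvel': array([ 1.60217954e-03,  3.75306822e-04,  2.84613373e-04, -2.63840585e-03,
       -1.40502626e-03, -5.46096194e-05,  4.51173567e-04]), 'tau': array([ 3.76335447e-03, -5.97768223e+01,  1.61307558e+00, -2.81959713e+01,
        1.27456791e-02,  5.02108742e-03,  1.30801379e-05]), 'tcp_pos': array([ 0.18753832, -0.6478846 ,  0.2304181 ]), 'orientation': array([-3.10887601e+00, -4.40971455e-01,  5.53038987e-04]), 'contact_force': array([-0.37607998, -0.04756643,  0.03835223]), 'moment': array([-0.00613875,  0.00429833, -0.01570358]), 'gripper_force': 0.0, 'grip_width': 0.08542735314360135}
```

View pics/top0.png

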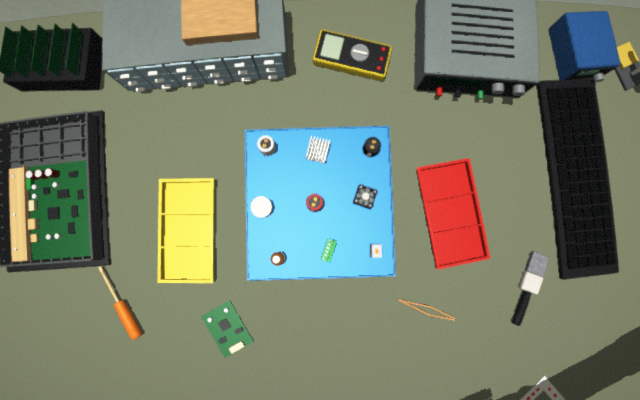

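View pics/side0.png

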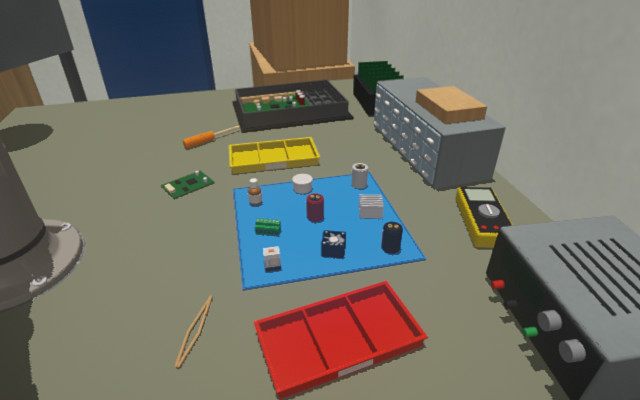

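```bash
cat > h.py <<'E'
import numpy as np, cv2
from scipy.spatial.transform import Rotation as R
from bench import r
def cam(n):
    i=r.camera_info(n); f=200/np.tan(np.radians(i['fov_y']/2))
    return np.array([[f,0,i['cx']],[0,f,i['cy']],[0,0,1]]),i['k1'],np.array(i['position']),R.from_rotvec(i['rotation']).as_matrix()
def cast(n,uv,z):
    K,k1,p,M=cam(n)
    s=cv2.undistortPoints(np.array(uv,float).reshape(-1,1,2),K,np.array([k1,0,0,0.])).reshape(-1,2)
    d=np.c_[s,np.ones(len(s))]@M.T
    return (p+d*((z-p[2])/d[:,2])[:,None])[:,:2]
def proj(n,P):
    K,k1,p,M=cam(n); rv=cv2.Rodrigues(M.T)[0]
    return cv2.projectPoints(np.array(P,float).reshape(-1,1,3),rv,-M.T@p,K,np.array([k1,0,0,0.]))[0].reshape(-1,2)
E
python3 - <<'E'
from h import *
im=cv2.imread('pics/top0.png'); hsv=cv2.cvtColor(im,cv2.COLOR_BGR2HSV)
cv2.imwrite('pics/top0c.png',cv2.resize(im[125:283,243:400],None,fx=3.8,fy=3.8,interpolation=cv2.INTER_CUBIC))
H,S,V=cv2.split(hsv)
for n,m in(("red",(((H<6)|(H>174))&(S>150)&(V>60))),("yellow",(abs(H.astype(int)-27)<6)&(S>150)&(V>60)),("mat",(abs(H.astype(int)-104)<10)&(S>150)&(V>100))):
    c=cv2.findContours(m.astype('uint8'),0,2)[0]
    for q in sorted(c,key=cv2.contourArea)[-2:]:
        P=cast("top",q.reshape(-1,2),0.003 if n=="mat" else .022).astype('float32')
        print(n,cv2.contourArea(q),cv2.minAreaRect(P),np.round(cv2.boxPoints(cv2.minAreaRect(P)),4).tolist())
m=(~((abs(H.astype(int)-104)<14)&(S>140)&(V>90))).astype('uint8')
m[:132]=0;m[276:]=0;m[:,:249]=0;m[:,391:]=0
k,l,st,ce=cv2.connectedComponentsWithStats(m)
for i in range(1,k):
    if st[i][4]>20: print(st[i],ce[i].round(1),cast("top",[ce[i]],.03).round(4))
E
```

```text
red 42.5 ((0.7890319228172302, -0.263060986995697), (0.013121454045176506, 0.018345026299357414), 86.257568359375) [[0.7795000076293945, -0.26899999380111694], [0.7978000044822693, -0.2702000141143799], [0.7986000180244446, -0.257099986076355], [0.7803000211715698, -0.25589999556541443]]
red 5497.5 ((0.5274007320404053, -0.2777889370918274), (0.21560007333755493, 0.11757385730743408), 8.953024864196777) [[0.41179999709129333, -0.23649999499320984], [0.4300999939441681, -0.35260000824928284], [0.6430000066757202, -0.3190999925136566], [0.6247000098228455, -0.2029000073671341]]
yellow 518.0 ((0.8734526634216309, -0.07840152084827423), (0.16029243171215057, 0.08225052058696747), 74.62709045410156) [[0.8126000165939331, -0.14480000734329224], [0.8919000029563904, -0.16660000383853912], [0.9344000220298767, -0.012000000104308128], [0.8550000190734863, 0.009800000116229057]]
yellow 3706.0 ((0.508100152015686, 0.27960318326950073), (0.11636340618133545, 0.21263767778873444), 88.7040786743164) [[0.40049999952316284, 0.22380000352859497], [0.613099992275238, 0.21899999678134918], [0.615700006
[... 295 characters left out ...]
, -0.7024999856948853], [0.9873999953269958, -0.5863999724388123]]
mat 3261.5 ((0.5602415800094604, 0.0005461126565933228), (0.3172926902770996, 0.30633845925331116), 0.02827933430671692) [[0.40149998664855957, 0.15360000729560852], [0.4016999900341034, -0.1527000069618225], [0.718999981880188, -0.1525000035762787], [0.7188000082969666, 0.15379999577999115]]
[389 132   2  32  41] [389.8 145. ] [[ 0.6717 -0.1496]]
[256 134  20  22 339] [265.7 144.7] [[0.6792 0.1077]]
[305 135  26  29 562] [317.3 149.3] [[0.6664 0.0012]]
[363 137  18  20 262] [371.4 146.5] [[ 0.6695 -0.1111]]
[  249   160   134   116 11655] [304.1 225.9] [[0.5091 0.0324]]
[353 184  24  25 393] [364.8 196.1] [[ 0.5665 -0.0934]]
```

View pics/top0c.png

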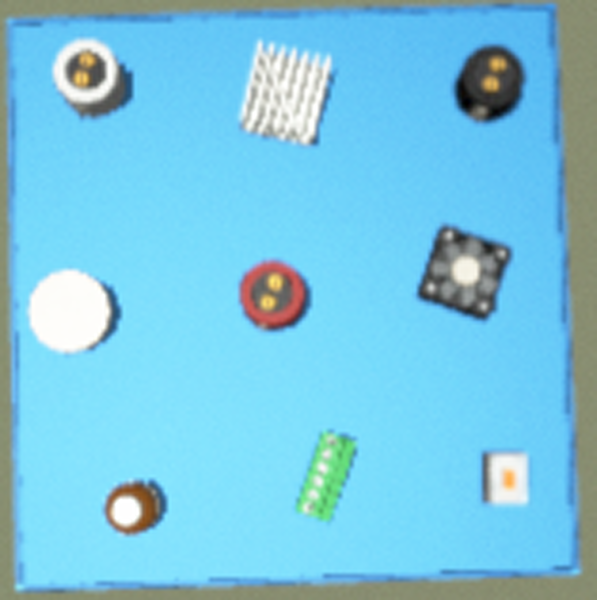

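Run:
```python
from h import *
o=lambda P:np.array(P)/3.8+[243,125]-.37
for n,P,z in(("maroon",[[272,295]],.053),("black",[[491,77]],.053),("silver",[[87,72]],.053),("relay",[[508,478]],.039)):
    print(n,cast("top",o(P),z).round(4),proj("side",np.r_[cast("top",o(P),z)[0],z]))
for n,P,z in(("heat",[[260,42],[330,57],[314,143],[240,130]],.033),("fan",[[446,227],[511,250],[487,318],[420,297]],.031),("term",[[328,432],[356,440],[328,520],[298,512]],.024)):
    q=cast("top",o(P),z); c=q.mean(0)
    e=[(q[(i+1)%4]-q[i]) for i in range(4)]
    print(n,c.round(4),[(round(np.linalg.norm(v)*1000),round(np.degrees(np.arctan2(v[1],v[0])))) for v in e],proj("side",np.r_[c,z]))
im=cv2.imread('pics/side0.png')
cv2.imwrite('pics/side0c.png',cv2.resize(im[155:290,225:425],None,fx=4,fy=4,interpolation=cv2.INTER_CUBIC))
```

```text
maroon [[0.555  0.0104]] [[313.81164793 195.88133212]]
black [[ 0.668  -0.1093]] [[391.44148355 224.59826922]]
silver [[0.6767 0.1055]] [[359.26840564 165.19406028]]
relay [[ 0.4551 -0.1119]] [[270.91818125 249.99588939]]
heat [ 6.663e-01 -1.000e-04] [(39, -104), (48, 168), (41, 78), (50, -14)] [[369.7006838  199.95686598]]
fan [ 0.5657 -0.0943] [(37, -111), (39, 158), (38, 71), (41, -22)] [[332.42365793 237.54119751]]
term [ 0.4588 -0.0165] [(16, -108), (46, 159), (17, 73), (46, -22)] [[267.07628079 222.93321967]]
```

View pics/side0c.png

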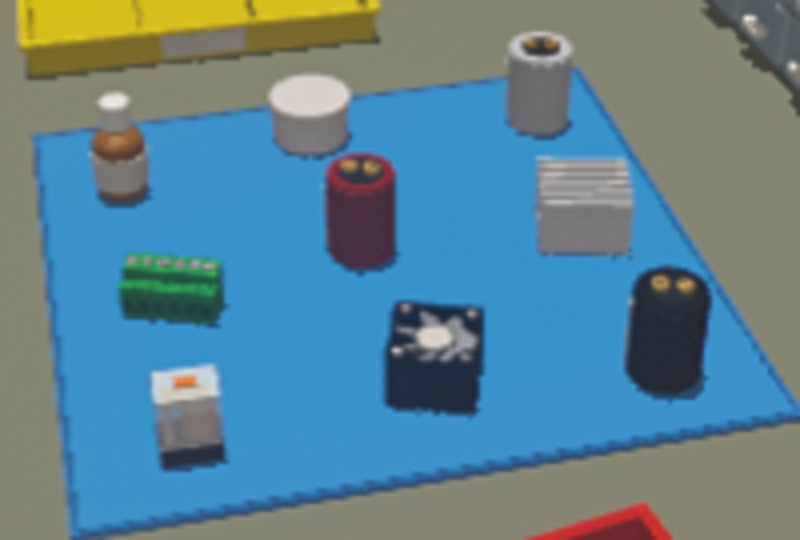

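```bash
cat > go.py <<'E'
import sys
from h import *
def go(x,y,z,yaw):
    o=r.get_obs();M=R.from_rotvec(o['orientation']).as_matrix()
    d=M.T@(np.array([x,y,z])-o['tcp_pos']); cy=np.arctan2(M[1,0],M[0,0])
    print('delta',d.round(4),'spin',round(-(np.radians(yaw)-cy),3),'yaw',np.degrees(cy).round(1),'tilt',np.degrees(np.arccos(-M[2,2])).round(2),'t',o['clock'],'F',o['contact_force'].round(1),'w',o['grip_width'],o['gripper_force'])
if __name__=="__main__": go(*map(float,sys.argv[1:5]))
E
python3 - <<'E'
from h import *
im=cv2.imread('pics/top0.png'); H,S,V=cv2.split(cv2.cvtColor(im,cv2.COLOR_BGR2HSV))
m=((H>40)&(H<80)&(S>60)).astype('uint8'); m[:225]=0;m[270:]=0;m[:,:310]=0;m[:,350:]=0
q=max(cv2.findContours(cv2.morphologyEx(m,3,np.ones((3,3))),0,2)[0],key=cv2.contourArea)
print(cv2.minAreaRect(cast("top",q.reshape(-1,2),.022).astype('float32')))
E
python3 go.py 0.556 0.010 0.12 9
```

```text
((0.45878514647483826, -0.015318535268306732), (0.018764901906251907, 0.04463771730661392), 69.78996276855469)
delta [ 0.5369 -0.5293  0.1112] spin 0.125 yaw 16.1 tilt 0.09 t 0.1 F [-0.4 -0.   0. ] w 0.08542735314360135 0.0
```

Request:
play_rows(
  targets="-0.4 0.537 -0.529 0.09 0.125;-0.4 0.537 -0.529 0.09 0.125;-0.4 0.537 -0.529 0.09 0.125;-0.4 0.537 -0.529 0.09 0.125;-0.4 0.537 -0.529 0.09 0.125;-0.4 0.537 -0.529 0.09 0.125;-0.4 0.537 -0.529 0.09 0.125;-0.4 0.537 -0.529 0.09 0.125",
  squeeze=40,
)

```text
clock: 0.77
tcp_pos: [0.35, -0.3577, 0.1915]
orientation: [-3.132, -0.246, 0.0]
contact_force: [1.6, -1.0, -0.4]
grip_width: 0.0598
gripper_force: 0.0
```

```bash
python3 go.py 0.556 0.010 0.12 9
```

```text
delta [ 0.2609 -0.3311  0.0715] spin -0.0 yaw 9.0 tilt 0.01 t 0.7667 F [ 1.6 -1.  -0.4] w 0.059766247087619705 0.0
```

Request:
play_rows(
  targets="-0.4 0.261 -0.331 0.06 0;-0.4 0.261 -0.331 0.06 0;-0.4 0.261 -0.331 0.06 0;-0.4 0.261 -0.331 0.06 0;-0.4 0.261 -0.331 0.06 0;-0.4 0.261 -0.331 0.06 0;-0.4 0.261 -0.331 0.06 0;-0.4 0.261 -0.331 0.06 0",
)

```text
clock: 1.43
tcp_pos: [0.5113, -0.07, 0.1444]
orientation: [3.132, 0.246, -0.0]
contact_force: [0.6, -0.7, -1.0]
grip_width: 0.06
gripper_force: 0.0
```

```bash
python3 go.py 0.556 0.010 0.10 9
```

```text
delta [ 0.0566 -0.072   0.0444] spin -0.0 yaw 9.0 tilt 0.02 t 1.4333 F [ 0.6 -0.7 -1. ] w 0.05998665658090447 0.0
```

Request:
play_rows(
  targets="-0.4 0.057 -0.072 0.03 0;-0.4 0.057 -0.072 0.03 0;-0.4 0.057 -0.072 0.03 0;-0.4 0.057 -0.072 0.03 0;-0.4 0.057 -0.072 0.03 0;-0.4 0.057 -0.072 0.03 0",
)

```text
clock: 1.93
tcp_pos: [0.5554, 0.0064, 0.1147]
orientation: [3.131, 0.243, -0.002]
contact_force: [0.2, -0.4, 0.1]
grip_width: 0.0599
gripper_force: 0.0
```

```bash
python3 go.py 0.556 0.010 0.012 9
python3 - <<'E'
from h import *
a=r.grab_frame("top")[100:280,240:400];b=r.grab_frame("side")[120:300,225:425]
a=cv2.resize(a,None,fx=2.2,fy=2.2,interpolation=2);b=cv2.resize(b,None,fx=2.2,fy=2.2,interpolation=2)
cv2.imwrite('pics/c1.png',np.hstack([a,b])[:,:,::-1])
E
```

```text
delta [ 0.0013 -0.0036  0.1027] spin -0.002 yaw 8.9 tilt 0.08 t 1.9333 F [ 0.2 -0.4  0.1] w 0.05986736515165467 0.0
```

View pics/c1.png

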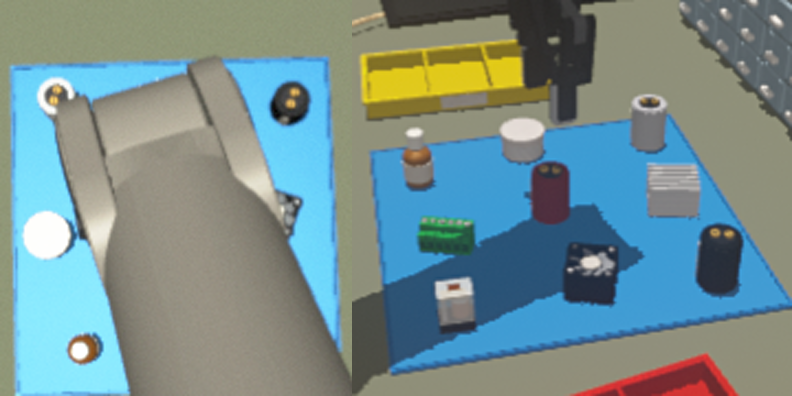

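Request:
play_rows(
  targets="-0.4 0.001 -0.002 0.03 0;-0.4 0.001 -0.002 0.06 0;-0.4 0.001 -0.002 0.09 0;-0.4 0.001 -0.002 0.1 0;-0.4 0.001 -0.002 0.1 0;-0.4 0.001 -0.002 0.1 0",
)

```text
clock: 2.53
tcp_pos: [0.5569, 0.0095, 0.0155]
orientation: [3.132, 0.244, -0.0]
contact_force: [0.4, 0.4, 0.2]
grip_width: 0.06
gripper_force: 0.0
```

```bash
python3 go.py 0.556 0.010 0.012 9
```

```text
delta [-0.0008 -0.0006  0.0035] spin -0.002 yaw 8.9 tilt 0.02 t 2.5333 F [0.4 0.4 0.2] w 0.060005886562303254 0.0
```

Request:
play_rows(
  targets="1 0 0 0.002 0;1 0 0 0.002 0;1 0 0 0.002 0;1 0 0 0.002 0;1 0 0 0.002 0;1 0 0 0.002 0;1 0 0 0.002 0;1 0 0 0.002 0",
  squeeze=40,
)

```text
clock: 3.2
tcp_pos: [0.5581, 0.0102, 0.0145]
orientation: [3.132, 0.246, 0.005]
contact_force: [-1.4, -0.7, 7.2]
grip_width: 0.0342
gripper_force: 40.1
```

```bash
python3 go.py 0.528 -0.278 0.12 9
```

```text
delta [-0.0743  0.2801 -0.1055] spin -0.001 yaw 9.0 tilt 0.17 t 3.2 F [-1.4 -0.7  7.2] w 0.034206101946201786 40.06224605364423
```

Request:
play_rows(
  targets="1 0 0 -0.02 0;1 0 0 -0.055 0;1 0 0 -0.09 0;1 -0.005 0.02 -0.105 0;1 -0.015 0.055 -0.105 0;1 -0.025 0.095 -0.105 0;1 -0.035 0.135 -0.105 0;1 -0.045 0.17 -0.105 0",
)

```text
clock: 3.87
tcp_pos: [0.5386, -0.1674, 0.1189]
orientation: [3.131, 0.245, 0.002]
contact_force: [0.2, -0.7, -1.3]
grip_width: 0.0341
gripper_force: 40.1
```

```bash
python3 go.py 0.528 -0.278 0.10 9
```

```text
delta [-0.0277  0.1076  0.019 ] spin -0.001 yaw 8.9 tilt 0.11 t 3.8667 F [ 0.2 -0.7 -1.3] w 0.03410225882375885 40.05905325861022
```

Request:
play_rows(
  targets="1 -0.01 0.037 0 0;1 -0.02 0.074 0 0;1 -0.028 0.107 0 0;1 -0.028 0.107 0.01 0;1 -0.028 0.107 0.035 0;1 -0.028 0.107 0.06 0;1 -0.028 0.107 0.06 0;1 -0.028 0.107 0.06 0",
)

```text
clock: 4.53
tcp_pos: [0.527, -0.274, 0.0573]
orientation: [-3.131, -0.247, 0.003]
contact_force: [0.3, 0.5, 0.2]
grip_width: 0.0338
gripper_force: 40.1
```

```bash
python3 go.py 0.528 -0.278 0.0155 9
python3 - <<'E'
from h import *
a=r.grab_frame("side")[200:400,225:440]
cv2.imwrite('pics/c2.png',cv2.resize(a,None,fx=3,fy=3,interpolation=2)[:,:,::-1])
E
```

```text
delta [0.0004 0.0042 0.0418] spin 0.0 yaw 9.0 tilt 0.15 t 4.5333 F [0.3 0.5 0.2] w 0.033831564623713464 40.07815257547918
```

View pics/c2.png

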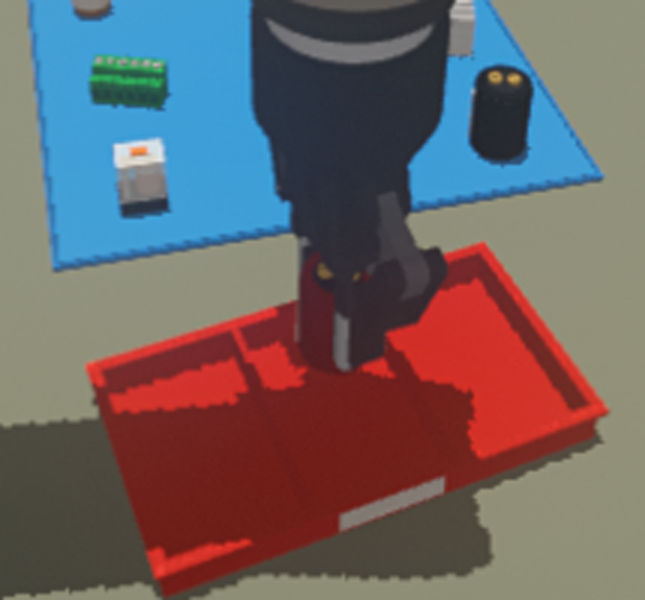

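Request:
play_rows(
  targets="1 0 0.002 0.02 0;1 0 0.002 0.032 0;1 0 0.002 0.037 0;1 0 0.002 0.04 0;1 0 0.002 0.041 0;1 0 0.002 0.041 0;1 0 0.002 0.041 0",
)

```text
clock: 5.17
tcp_pos: [0.5287, -0.2768, 0.0175]
orientation: [3.131, 0.246, 0.001]
contact_force: [0.1, 1.1, -0.6]
grip_width: 0.034
gripper_force: 40.1
```

```bash
python3 go.py 0.528 -0.278 0.0145 9
```

```text
delta [-0.0009  0.0011  0.003 ] spin -0.0 yaw 9.0 tilt 0.06 t 5.1667 F [ 0.1  1.1 -0.6] w 0.033971271379552664 40.105525980350194
```

Request:
play_rows(
  targets="1 0 0 0.001 0;1 0 0 0.002 0;1 0 0 0.003 0;1 0 0 0.003 0;1 0 0 0.003 0;1 0 0 0.003 0",
)

```text
clock: 5.67
tcp_pos: [0.5285, -0.2768, 0.0146]
orientation: [3.132, 0.246, 0.001]
contact_force: [-1.7, 1.8, 5.6]
grip_width: 0.0338
gripper_force: 40.7
```

Request:
play_rows(
  targets="0.1 0 0 0 0;0 0 0 0 0;-0.2 0 0 0 0;-0.4 0 0 0 0;-0.4 0 0 0 0;-0.4 0 0 0 0;-0.4 0 0 -0.02 0;-0.4 0 0 -0.055 0",
)

```text
clock: 6.33
tcp_pos: [0.5253, -0.2754, 0.0658]
orientation: [-3.128, -0.246, 0.011]
contact_force: [0.0, 0.5, -0.1]
grip_width: 0.0601
gripper_force: 0.0
```

```bash
python3 go.py 0.567 -0.095 0.11 -20.5
```

```text
delta [ 0.0691 -0.1718 -0.0439] spin 0.515 yaw 9.0 tilt 0.45 t 6.3333 F [ 0.   0.5 -0.1] w 0.06012571812865273 0.0
```

Request:
play_rows(
  targets="-0.5 0 0 -0.035 0;-0.5 0.01 -0.03 -0.05 0.1;-0.5 0.025 -0.065 -0.05 0.2;-0.5 0.04 -0.1 -0.045 0.3;-0.5 0.055 -0.135 -0.045 0.4;-0.5 0.068 -0.17 -0.045 0.5;-0.5 0.07 -0.173 -0.045 0.515;-0.5 0.07 -0.173 -0.045 0.515",
)

```text
clock: 7.0
tcp_pos: [0.5712, -0.0906, 0.1139]
orientation: [-3.092, 0.549, -0.001]
contact_force: [-0.1, -0.8, 0.4]
grip_width: 0.0644
gripper_force: 0.0
```

```bash
python3 go.py 0.567 -0.095 0.012 -20.5;python3 - <<'E'
from h import *
a=r.grab_frame("side")[200:400,225:440]
cv2.imwrite('pics/c3.png',cv2.resize(a,None,fx=3,fy=3,interpolation=2)[:,:,::-1])
E
```

```text
delta [-0.0024  0.0057  0.1019] spin 0.006 yaw -20.2 tilt 0.08 t 7.0 F [-0.1 -0.8  0.4] w 0.06444176543263759 0.0
```

View pics/c3.png

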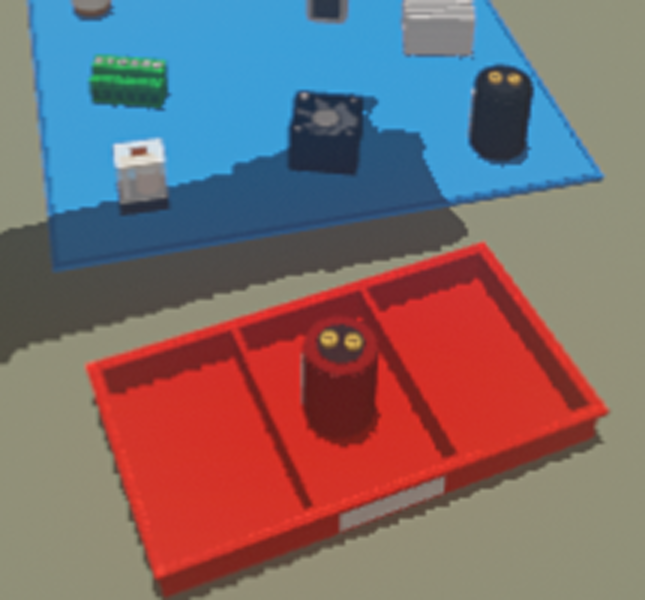

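Request:
play_rows(
  targets="-0.5 -0.002 0.005 0.03 0;-0.5 -0.002 0.005 0.06 0;-0.5 -0.002 0.005 0.085 0;-0.5 -0.002 0.005 0.098 0;-0.5 -0.002 0.005 0.1 0;-0.5 -0.002 0.005 0.1 0;-0.5 -0.002 0.005 0.1 0",
)

```text
clock: 7.63
tcp_pos: [0.5675, -0.0997, 0.0149]
orientation: [3.091, -0.561, 0.003]
contact_force: [0.1, 0.5, -0.1]
grip_width: 0.064
gripper_force: 0.0
```

Request:
play_rows(
  targets="0 0 0 0 0;1 0 0 0 0;1 0 0 0 0;1 0 0 0 0;1 0 0 0 0;1 0 0 0 0;1 0 0 0 0;1 0 0 0 0",
)

```text
clock: 8.3
tcp_pos: [0.568, -0.099, 0.0155]
orientation: [-3.091, 0.56, -0.005]
contact_force: [0.1, -0.7, 7.2]
grip_width: 0.0387
gripper_force: 41.1
```

```bash
python3 go.py 0.459 -0.288 0.11 9
```

```text
delta [-0.0356  0.2151 -0.0947] spin -0.515 yaw -20.5 tilt 0.17 t 8.3 F [ 0.1 -0.7  7.2] w 0.03870415738995547 41.13031625747681
```

Request:
play_rows(
  targets="1 0 0 -0.02 0;1 0 0 -0.055 0;1 0 0 -0.09 0;1 -0.005 0.03 -0.095 -0.1;1 -0.01 0.065 -0.095 -0.2;1 -0.015 0.1 -0.095 -0.3;1 -0.02 0.135 -0.095 -0.4;1 -0.03 0.17 -0.095 -0.515",
)

```text
clock: 8.97
tcp_pos: [0.479, -0.2491, 0.1098]
orientation: [3.13, 0.255, 0.003]
contact_force: [0.2, -1.5, 0.2]
grip_width: 0.039
gripper_force: 40.5
```

```bash
python3 go.py 0.459 -0.288 0.05 9
```

```text
delta [-0.0261  0.0351  0.0598] spin 0.005 yaw 9.3 tilt 0.13 t 8.9667 F [ 0.2 -1.5  0.2] w 0.03897927208163322 40.453044176101685
```

Request:
play_rows(
  targets="1 -0.024 0.034 0 0;1 -0.024 0.034 0 0;1 -0.024 0.034 0.02 0;1 -0.024 0.034 0.045 0;1 -0.024 0.034 0.06 0;1 -0.024 0.034 0.06 0;1 -0.024 0.034 0.06 0",
)

```text
clock: 9.55
tcp_pos: [0.4604, -0.2845, 0.0488]
orientation: [-3.131, -0.246, 0.002]
contact_force: [-0.6, -0.3, 0.8]
grip_width: 0.039
gripper_force: 40.5
```

```bash
python3 go.py 0.459 -0.288 0.0155 9
```

```text
delta [-0.0019  0.0032  0.0333] spin -0.0 yaw 9.0 tilt 0.06 t 9.55 F [-0.6 -0.3  0.8] w 0.0389602259024858 40.467249155044556
```

Request:
play_rows(
  targets="1 -0.002 0.002 0.015 0;1 -0.002 0.002 0.025 0;1 -0.002 0.002 0.03 0;1 -0.002 0.002 0.032 0;1 -0.002 0.002 0.033 0;1 -0.002 0.002 0.034 0;1 -0.002 0.002 0.034 0;1 -0.002 0.002 0.034 0",
)

```text
clock: 10.22
tcp_pos: [0.4594, -0.2872, 0.0155]
orientation: [3.131, 0.246, 0.001]
contact_force: [-0.5, 0.5, 3.5]
grip_width: 0.0389
gripper_force: 40.9
```

```bash
python3 go.py 0.459 -0.288 0.0155 9
```

```text
delta [-0.0005  0.0007 -0.    ] spin -0.0 yaw 9.0 tilt 0.05 t 10.2167 F [-0.5  0.5  3.5] w 0.03892005480637639 40.89947819709778
```

Touching the floor (3.5 N). Release, then go to the heatsink.

Request:
play_rows(
  targets="0.05 0 0 0 0;0 0 0 0 0;-0.2 0 0 0 0;-0.4 0 0 0 0;-0.4 0 0 0 0;-0.4 0 0 0 0;-0.4 0 0 -0.02 0;-0.4 0 0 -0.06 0",
)

```text
clock: 10.88
tcp_pos: [0.4558, -0.2855, 0.0716]
orientation: [-3.127, -0.246, 0.012]
contact_force: [0.7, 0.2, 1.6]
grip_width: 0.0597
gripper_force: 0.0
```

```bash
python3 go.py 0.667 -0.001 0.11 -13
```

```text
delta [ 0.2528 -0.2481 -0.0388] spin 0.384 yaw 9.0 tilt 0.51 t 10.8833 F [0.7 0.2 1.6] w 0.059723556480013276 0.0
```

Request:
play_rows(
  targets="-0.5 0 0 -0.035 0;-0.5 0.027 -0.027 -0.045 0.06;-0.5 0.055 -0.055 -0.045 0.12;-0.5 0.083 -0.083 -0.045 0.18;-0.5 0.111 -0.11 -0.045 0.24;-0.5 0.139 -0.137 -0.045 0.3;-0.5 0.167 -0.164 -0.045 0.36;-0.5 0.195 -0.191 -0.045 0.384",
)

```text
clock: 11.55
tcp_pos: [0.6225, -0.0663, 0.1198]
orientation: [3.121, -0.361, 0.0]
contact_force: [1.0, -0.4, 0.0]
grip_width: 0.0642
gripper_force: 0.0
```

```bash
python3 go.py 0.667 -0.001 0.11 -13
```

```text
delta [ 0.0284 -0.0738  0.0098] spin -0.003 yaw -13.2 tilt 0.01 t 11.55 F [ 1.  -0.4  0. ] w 0.06418504947611185 0.0
```

Request:
play_rows(
  targets="-0.5 0.013 -0.035 0 0;-0.5 0.028 -0.072 0 0;-0.5 0.028 -0.072 0 0;-0.5 0.028 -0.072 0 0;-0.5 0.028 -0.072 0.02 0;-0.5 0.028 -0.072 0.035 0;-0.5 0.028 -0.072 0.035 0;-0.5 0.028 -0.072 0.035 0",
)

```text
clock: 12.22
tcp_pos: [0.664, -0.0058, 0.0841]
orientation: [3.12, -0.359, -0.004]
contact_force: [-0.0, -0.6, 1.0]
grip_width: 0.0643
gripper_force: 0.0
```

```bash
python3 go.py 0.667 -0.001 0.014 -13;python3 - <<'E'
from h import *
a=r.grab_frame("side")[130:400,225:485]
cv2.imwrite('pics/c4.png',cv2.resize(a,None,fx=2.2,fy=2.2,interpolation=2)[:,:,::-1])
E
```

```text
delta [ 0.002  -0.0055  0.0701] spin -0.002 yaw -13.1 tilt 0.15 t 12.2167 F [-0.  -0.6  1. ] w 0.06425533371472684 0.0
```

View pics/c4.png

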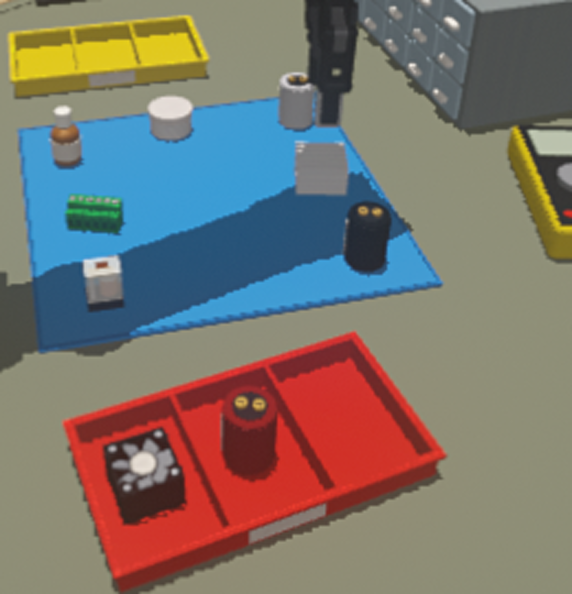

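Request:
play_rows(
  targets="-0.5 0.001 -0.003 0.02 0;-0.5 0.002 -0.004 0.045 0;-0.5 0.002 -0.004 0.062 0;-0.5 0.002 -0.004 0.069 0;-0.5 0.002 -0.004 0.069 0;-0.5 0.002 -0.004 0.069 0;-0.5 0.002 -0.004 0.069 0",
)

```text
clock: 12.85
tcp_pos: [0.6694, -0.0009, 0.0176]
orientation: [-3.121, 0.357, -0.004]
contact_force: [-0.1, -1.1, 1.0]
grip_width: 0.0638
gripper_force: 0.0
```

Request:
play_rows(
  targets="0 0 0 0 0;1 0 0 0 0;1 0 0 0 0;1 0 0 0 0;1 0 0 0 0;1 0 0 0 0;1 0 0 0 0;1 0 0 0 0",
)

```text
clock: 13.52
tcp_pos: [0.6692, -0.0007, 0.0174]
orientation: [-3.121, 0.356, -0.004]
contact_force: [-0.6, -1.0, 6.9]
grip_width: 0.0391
gripper_force: 40.8
```

```bash
python3 go.py 0.596 -0.267 0.11 9
```

```text
delta [-0.0111  0.2759 -0.0928] spin -0.384 yaw -13.0 tilt 0.14 t 13.5167 F [-0.6 -1.   6.9] w 0.039066353292573935 40.7515150308609
```

Request:
play_rows(
  targets="1 0 0 -0.02 0;1 0 0 -0.055 0;1 0 0 -0.09 0;1 0 0.03 -0.095 -0.08;1 -0.003 0.065 -0.095 -0.16;1 -0.005 0.1 -0.095 -0.24;1 -0.007 0.14 -0.095 -0.32;1 -0.01 0.18 -0.095 -0.384",
)

```text
clock: 14.18
tcp_pos: [0.6173, -0.1751, 0.1113]
orientation: [3.131, 0.254, 0.001]
contact_force: [0.6, 0.1, -1.0]
grip_width: 0.0393
gripper_force: 40.3
```

```bash
python3 go.py 0.596 -0.267 0.05 9
```

```text
delta [-0.0359  0.0873  0.0613] spin 0.005 yaw 9.3 tilt 0.04 t 14.1833 F [ 0.6  0.1 -1. ] w 0.03933864161135471 40.26877999305725
```

Request:
play_rows(
  targets="1 -0.015 0.037 0 0;1 -0.03 0.07 0 0;1 -0.034 0.086 0 0;1 -0.034 0.086 0.01 0;1 -0.034 0.086 0.035 0;1 -0.034 0.086 0.06 0;1 -0.034 0.086 0.06 0;1 -0.034 0.086 0.06 0",
)

```text
clock: 14.85
tcp_pos: [0.5967, -0.2629, 0.0497]
orientation: [-3.13, -0.247, 0.005]
contact_force: [-0.9, -0.9, -0.2]
grip_width: 0.0391
gripper_force: 40.3
```

```bash
python3 go.py 0.596 -0.267 0.0175 9
```

```text
delta [-0.0012  0.004   0.0322] spin 0.001 yaw 9.0 tilt 0.19 t 14.85 F [-0.9 -0.9 -0.2] w 0.03906234417050566 40.25698184967041
```

Request:
play_rows(
  targets="1 -0.001 0.002 0.015 0;1 -0.001 0.002 0.024 0;1 -0.001 0.002 0.029 0;1 -0.001 0.002 0.031 0;1 -0.001 0.002 0.032 0;1 -0.001 0.002 0.033 0;1 -0.001 0.002 0.033 0;1 -0.001 0.002 0.033 0",
)

```text
clock: 15.52
tcp_pos: [0.5973, -0.2664, 0.0183]
orientation: [3.132, 0.246, 0.001]
contact_force: [0.3, -0.4, -0.5]
grip_width: 0.0393
gripper_force: 40.3
```

```bash
python3 go.py 0.596 -0.267 0.0175 9
```

```text
delta [-0.0014  0.0004  0.0008] spin -0.0 yaw 9.0 tilt 0.04 t 15.5167 F [ 0.3 -0.4 -0.5] w 0.03934073466149427 40.28679549694061
```

Request:
play_rows(
  targets="1 0 0 0.001 0;1 0 0 0.002 0;1 0 0 0.002 0;1 0 0 0.002 0;1 0 0 0.002 0",
)

```text
clock: 15.93
tcp_pos: [0.5973, -0.2664, 0.0174]
orientation: [3.131, 0.246, 0.001]
contact_force: [-3.6, 0.9, 9.4]
grip_width: 0.0391
gripper_force: 41.3
```

Request:
play_rows(
  targets="0.05 0 0 0 0;0 0 0 0 0;-0.2 0 0 0 0;-0.4 0 0 0 0;-0.4 0 0 0 0;-0.4 0 0 0 0;-0.4 0 0 -0.02 0;-0.4 0 0 -0.06 0",
)

```text
clock: 16.6
tcp_pos: [0.5932, -0.2649, 0.0714]
orientation: [-3.128, -0.246, 0.014]
contact_force: [0.3, 0.0, 0.2]
grip_width: 0.06
gripper_force: 0.0
```

```bash
python3 go.py 0.669 -0.111 0.11 -1
```

```text
delta [ 0.0987 -0.1403 -0.0388] spin 0.175 yaw 9.0 tilt 0.57 t 16.6 F [0.3 0.  0.2] w 0.06002467258897872 0.0
```

Request:
play_rows(
  targets="-0.4 0 0 -0.035 0;-0.4 0.02 -0.03 -0.04 0.03;-0.4 0.042 -0.06 -0.04 0.07;-0.4 0.063 -0.09 -0.04 0.12;-0.4 0.084 -0.12 -0.04 0.16;-0.4 0.098 -0.139 -0.04 0.175;-0.4 0.098 -0.139 -0.04 0.175;-0.4 0.098 -0.139 -0.03 0.175",
)

```text
clock: 17.27
tcp_pos: [0.6741, -0.1111, 0.1074]
orientation: [-3.141, 0.022, -0.006]
contact_force: [-0.3, -0.4, 1.9]
grip_width: 0.0597
gripper_force: 0.0
```

```bash
python3 go.py 0.669 -0.111 0.0145 -1
```

```text
delta [-0.0055 -0.      0.0928] spin 0.003 yaw -0.8 tilt 0.22 t 17.2667 F [-0.3 -0.4  1.9] w 0.0597242313903862 0.0
```

Request:
play_rows(
  targets="-0.4 -0.005 0 0.005 0;-0.4 -0.005 0 0.03 0;-0.4 -0.005 0 0.06 0;-0.4 -0.005 0 0.083 0;-0.4 -0.005 0 0.091 0;-0.4 -0.005 0 0.091 0;-0.4 -0.005 0 0.091 0",
)

```text
clock: 17.85
tcp_pos: [0.6665, -0.115, 0.0149]
orientation: [3.141, -0.031, -0.001]
contact_force: [0.8, -0.1, 1.7]
grip_width: 0.0599
gripper_force: 0.0
```

Request:
play_rows(
  targets="0 0 0 0 0;1 0 0 0 0;1 0 0 0 0;1 0 0 0 0;1 0 0 0 0;1 0 0 0 0;1 0 0 0 0;1 0 0 0 0",
)

```text
clock: 18.52
tcp_pos: [0.6684, -0.114, 0.0169]
orientation: [3.141, -0.029, 0.005]
contact_force: [-0.9, -0.7, 6.0]
grip_width: 0.0339
gripper_force: 40.4
```

```bash
python3 go.py 0.508 0.280 0.12 -1
```

```text
delta [-0.1674 -0.3909 -0.1039] spin -0.001 yaw -1.1 tilt 0.19 t 18.5167 F [-0.9 -0.7  6. ] w 0.033868242604079495 40.35130015807226
```

Request:
play_rows(
  targets="1 0 0 -0.02 0;1 0 0 -0.055 0;1 0 0 -0.09 0;1 -0.005 -0.015 -0.105 0;1 -0.02 -0.05 -0.105 0;1 -0.036 -0.085 -0.105 0;1 -0.052 -0.122 -0.105 0;1 -0.067 -0.158 -0.105 0",
)

```text
clock: 19.18
tcp_pos: [0.602, 0.0471, 0.1206]
orientation: [-3.141, 0.029, -0.002]
contact_force: [-0.4, 0.3, -1.5]
grip_width: 0.0338
gripper_force: 40.0
```

```bash
python3 go.py 0.508 0.280 0.12 -1
```

```text
delta [-0.0984 -0.2311  0.0005] spin -0.001 yaw -1.1 tilt 0.06 t 19.1833 F [-0.4  0.3 -1.5] w 0.03383352606537912 40.013694742228836
```

Request:
play_rows(
  targets="1 -0.015 -0.035 0 0;1 -0.031 -0.072 0 0;1 -0.046 -0.109 0 0;1 -0.062 -0.146 0 0;1 -0.078 -0.183 0 0;1 -0.093 -0.218 0 0;1 -0.098 -0.231 0 0;1 -0.098 -0.231 0 0",
)

```text
clock: 19.85
tcp_pos: [0.5066, 0.2841, 0.1206]
orientation: [-3.138, 0.016, -0.0]
contact_force: [-0.9, -0.3, -0.7]
grip_width: 0.0341
gripper_force: 40.0
```

```bash
python3 go.py 0.508 0.280 0.05 -1
```

```text
delta [0.0014 0.0043 0.0706] spin 0.007 yaw -0.6 tilt 0.19 t 19.85 F [-0.9 -0.3 -0.7] w 0.03407816812730176 40.03823951119557
```

Request:
play_rows(
  targets="1 0.001 0.003 0.02 0;1 0.001 0.003 0.045 0;1 0.001 0.003 0.065 0;1 0.001 0.003 0.07 0;1 0.001 0.003 0.07 0;1 0.001 0.003 0.07 0",
)

```text
clock: 20.35
tcp_pos: [0.5109, 0.2748, 0.0505]
orientation: [-3.141, 0.03, -0.001]
contact_force: [-0.5, -0.1, -1.0]
grip_width: 0.034
gripper_force: 40.0
```

```bash
python3 go.py 0.508 0.280 0.0169 -1;python3 - <<'E'
from h import *
a=r.grab_frame("side")[110:400,200:440]
cv2.imwrite('pics/c5.png',cv2.resize(a,None,fx=2.0,fy=2.0,interpolation=2)[:,:,::-1])
E
```

```text
delta [-0.003  -0.0051  0.0336] spin -0.002 yaw -1.1 tilt 0.04 t 20.35 F [-0.5 -0.1 -1. ] w 0.03401765843513889 40.02874416299164
```

View pics/c5.png

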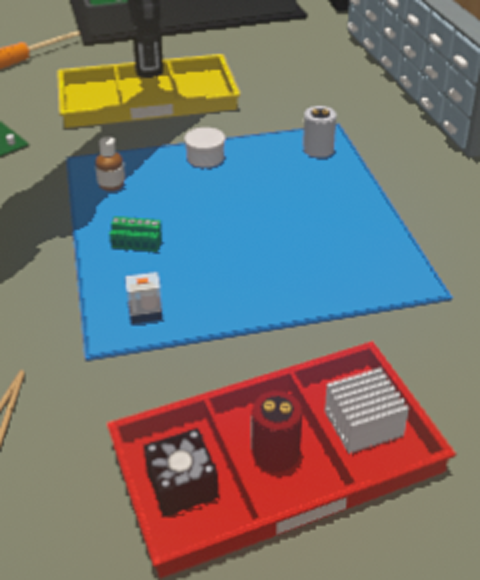

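Request:
play_rows(
  targets="1 -0.001 -0.002 0.015 0;1 -0.001 -0.002 0.024 0;1 -0.001 -0.002 0.029 0;1 -0.001 -0.002 0.031 0;1 -0.001 -0.002 0.033 0;1 -0.001 -0.002 0.034 0;1 -0.001 -0.002 0.034 0;1 -0.001 -0.002 0.034 0",
)

```text
clock: 21.07
tcp_pos: [0.5094, 0.2773, 0.0169]
orientation: [3.141, -0.029, 0.001]
contact_force: [-1.7, -2.0, 6.1]
grip_width: 0.0339
gripper_force: 40.6
```

```bash
python3 go.py 0.508 0.280 0.0169 -1
```

```text
delta [-0.0014 -0.0026 -0.    ] spin -0.001 yaw -1.1 tilt 0.03 t 21.0667 F [-1.7 -2.   6.1] w 0.033865170592227906 40.60046303551644
```

Seated. Release and go to the terminal block.

Request:
play_rows(
  targets="0.1 0 0 0 0;0 0 0 0 0;-0.2 0 0 0 0;-0.4 0 0 0 0;-0.4 0 0 0 0;-0.4 0 0 0 0;-0.4 0 0 -0.02 0;-0.4 0 0 -0.055 0",
)

```text
clock: 21.73
tcp_pos: [0.5065, 0.2757, 0.068]
orientation: [3.137, -0.028, -0.01]
contact_force: [0.8, -0.7, 0.9]
grip_width: 0.0596
gripper_force: 0.0
```

```bash
python3 go.py 0.459 -0.016 0.11 -20.5
```

```text
delta [-0.0426  0.2927 -0.0406] spin 0.34 yaw -1.0 tilt 0.44 t 21.7333 F [ 0.8 -0.7  0.9] w 0.05959218955089402 0.0
```

Request:
play_rows(
  targets="-0.2 0 0 -0.035 0;-0.2 -0.005 0.03 -0.045 0.05;-0.2 -0.01 0.068 -0.045 0.1;-0.2 -0.015 0.106 -0.045 0.15;-0.2 -0.021 0.144 -0.045 0.2;-0.2 -0.026 0.182 -0.045 0.25;-0.2 -0.032 0.22 -0.045 0.3;-0.2 -0.037 0.257 -0.045 0.34",
)

```text
clock: 22.4
tcp_pos: [0.4667, 0.0192, 0.1159]
orientation: [3.091, -0.564, 0.0]
contact_force: [0.2, -0.1, -0.5]
grip_width: 0.0511
gripper_force: 0.0
```

```bash
python3 go.py 0.459 -0.016 0.06 -20.5
```

```text
delta [0.0052 0.0356 0.0559] spin -0.003 yaw -20.7 tilt 0.01 t 22.4 F [ 0.2 -0.1 -0.5] w 0.05112926166321978 0.0
```

Request:
play_rows(
  targets="-0.2 0.005 0.034 0 0;-0.2 0.005 0.034 0.01 0;-0.2 0.005 0.034 0.035 0;-0.2 0.005 0.034 0.055 0;-0.2 0.005 0.034 0.055 0;-0.2 0.005 0.034 0.055 0;-0.2 0.005 0.034 0.055 0",
)

```text
clock: 22.98
tcp_pos: [0.4608, -0.0121, 0.0615]
orientation: [-3.091, 0.559, -0.001]
contact_force: [-0.4, -0.1, 0.5]
grip_width: 0.0514
gripper_force: 0.0
```

```bash
python3 go.py 0.459 -0.016 0.010 -20.5;python3 - <<'E'
from h import *
a=r.grab_frame("side")[130:290,215:400]
cv2.imwrite('pics/c6.png',cv2.resize(a,None,fx=3.2,fy=3.2,interpolation=2)[:,:,::-1])
E
```

```text
delta [-0.0003  0.0042  0.0515] spin 0.0 yaw -20.5 tilt 0.04 t 22.9833 F [-0.4 -0.1  0.5] w 0.051409131905070855 0.0
```

View pics/c6.png

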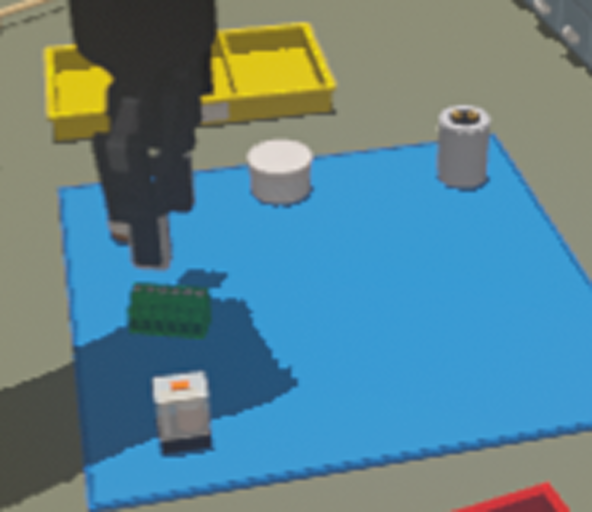

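Request:
play_rows(
  targets="-0.2 0 0.002 0.02 0;-0.2 0 0.002 0.038 0;-0.2 0 0.002 0.047 0;-0.2 0 0.002 0.051 0;-0.2 0 0.002 0.051 0;-0.2 0 0.002 0.051 0",
)

```text
clock: 23.53
tcp_pos: [0.46, -0.0142, 0.0104]
orientation: [-3.091, 0.559, -0.001]
contact_force: [0.7, 0.7, -0.2]
grip_width: 0.0512
gripper_force: 0.0
```

```bash
python3 go.py 0.459 -0.016 0.009 -20.5;python3 - <<'E'
from h import *
a=r.grab_frame("side")[150:270,215:335]
cv2.imwrite('pics/c7.png',cv2.resize(a,None,fx=4,fy=4,interpolation=2)[:,:,::-1])
E
```

```text
delta [-0.0004  0.002   0.0014] spin -0.0 yaw -20.5 tilt 0.05 t 23.5333 F [ 0.7  0.7 -0.2] w 0.05118621104273054 0.0
```

View pics/c7.png

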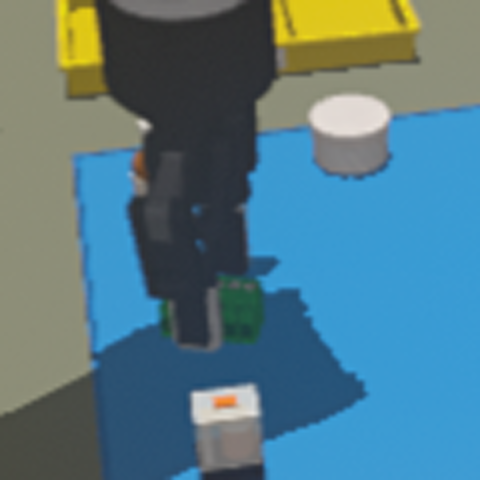

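Request:
play_rows(
  targets="0.2 0 0 0 0;0.4 0 0 0 0;1 0 0 0 0;1 0 0 0 0;1 0 0 0 0;1 0 0 0 0;1 0 0 0 0;1 0 0 0 0",
)

```text
clock: 24.25
tcp_pos: [0.46, -0.0144, 0.0105]
orientation: [-3.091, 0.56, -0.002]
contact_force: [-1.1, 0.5, 6.1]
grip_width: 0.0191
gripper_force: 39.3
```

```bash
python3 go.py 0.438 0.281 0.11 -1
```

```text
delta [-0.1241 -0.2689 -0.0995] spin -0.341 yaw -20.5 tilt 0.06 t 24.25 F [-1.1  0.5  6.1] w 0.019128839300479372 39.27540421485901
```

Request:
play_rows(
  targets="1 0 0 -0.02 0;1 0 0 -0.055 0;1 0 0 -0.09 0;1 -0.008 -0.02 -0.1 -0.05;1 -0.024 -0.054 -0.1 -0.12;1 -0.04 -0.088 -0.1 -0.19;1 -0.056 -0.122 -0.1 -0.26;1 -0.072 -0.156 -0.1 -0.34",
)

```text
clock: 24.92
tcp_pos: [0.4465, 0.1584, 0.1104]
orientation: [-3.141, 0.024, -0.002]
contact_force: [1.5, 0.7, -0.4]
grip_width: 0.0187
gripper_force: 39.6
```

```bash
python3 go.py 0.438 0.281 0.05 -1
```

```text
delta [-0.0105 -0.1225  0.0604] spin 0.002 yaw -0.9 tilt 0.06 t 24.9167 F [ 1.5  0.7 -0.4] w 0.01872944485515362 39.577729403972626
```

Request:
play_rows(
  targets="1 -0.003 -0.036 0 0;1 -0.006 -0.075 0 0;1 -0.009 -0.11 0 0;1 -0.01 -0.121 0 0;1 -0.01 -0.121 0.015 0;1 -0.01 -0.121 0.04 0;1 -0.01 -0.121 0.06 0;1 -0.01 -0.121 0.06 0",
)

```text
clock: 25.58
tcp_pos: [0.4368, 0.2762, 0.0467]
orientation: [3.138, -0.028, -0.008]
contact_force: [-1.6, -0.4, -0.6]
grip_width: 0.0188
gripper_force: 39.6
```

Request:
play_rows(
  targets="1 0 0 0 0;1 0 0 0 0;1 0 0 0 0",
)

```text
clock: 25.83
tcp_pos: [0.4399, 0.2786, 0.0512]
orientation: [-3.14, 0.029, -0.003]
contact_force: [1.0, 0.1, -0.4]
grip_width: 0.0187
gripper_force: 39.6
```

```bash
python3 go.py 0.438 0.281 0.0105 -1
```

```text
delta [-0.002  -0.0024  0.0407] spin -0.001 yaw -1.1 tilt 0.13 t 25.8333 F [ 1.   0.1 -0.4] w 0.01865806396193147 39.56255257129669
```

Request:
play_rows(
  targets="1 -0.001 -0.001 0.02 0;1 -0.001 -0.001 0.03 0;1 -0.001 -0.001 0.036 0;1 -0.001 -0.001 0.039 0;1 -0.001 -0.001 0.041 0;1 -0.001 -0.001 0.041 0;1 -0.001 -0.001 0.041 0;1 -0.001 -0.001 0.041 0",
)

```text
clock: 26.5
tcp_pos: [0.4378, 0.2788, 0.0105]
orientation: [3.14, -0.029, 0.0]
contact_force: [-5.3, -3.7, 17.4]
grip_width: 0.0188
gripper_force: 41.9
```

```bash
python3 go.py 0.438 0.281 0.0105 -1
```

```text
delta [ 0.0002 -0.0022 -0.    ] spin -0.001 yaw -1.0 tilt 0.07 t 26.5 F [-5.3 -3.7 17.4] w 0.01880371038814842 41.94217264652252
```

Request:
play_rows(
  targets="1 0 0 -0.001 0;0.4 0 0 -0.001 0;0.2 0 0 -0.001 0;0 0 0 -0.001 0;0 0 0 -0.001 0;0 0 0 -0.001 0;0 0 0 -0.02 0;0 0 0 -0.06 0",
)

```text
clock: 27.17
tcp_pos: [0.4352, 0.2771, 0.0657]
orientation: [3.136, -0.028, -0.011]
contact_force: [0.6, -0.8, -0.5]
grip_width: 0.0429
gripper_force: 0.0
```

Request:
play_rows(
  targets="0 0 0.03 -0.04 0;0 0 0.07 -0.08 0;0 0 0.11 -0.12 0;0 0 0.15 -0.15 0;0 0 0.19 -0.15 0;0 0 0.23 -0.15 0;0 0 0.27 -0.15 0;0 0 0.3 -0.15 0",
)

```text
clock: 27.83
tcp_pos: [0.4329, -0.0003, 0.2189]
orientation: [-3.141, 0.028, -0.004]
contact_force: [1.5, -1.4, -0.5]
grip_width: 0.0428
gripper_force: 0.0
```

Run:
```python
from h import *
t=r.grab_frame("top")[110:300,150:500];s=r.grab_frame("side")[130:400,215:435]
t=cv2.resize(t,None,fx=2.2,fy=2.2)[:,:,::-1]
cv2.imwrite('pics/f1.png',t)
cv2.imwrite('pics/f2.png',cv2.resize(s,None,fx=2.2,fy=2.2)[:,:,::-1])
```

```text
(no output)
```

View pics/f1.png

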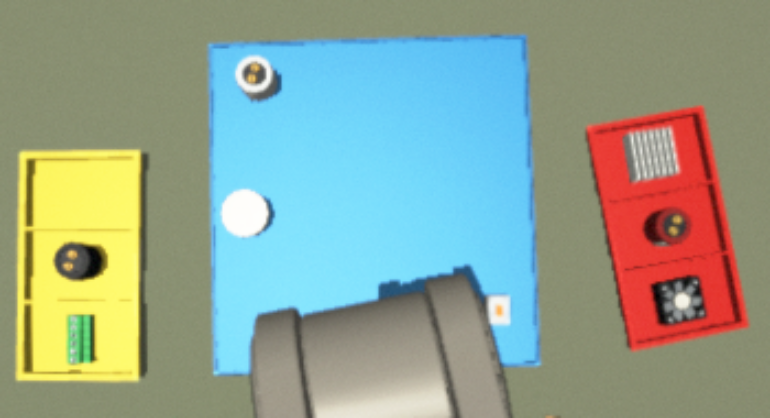

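View pics/f2.png

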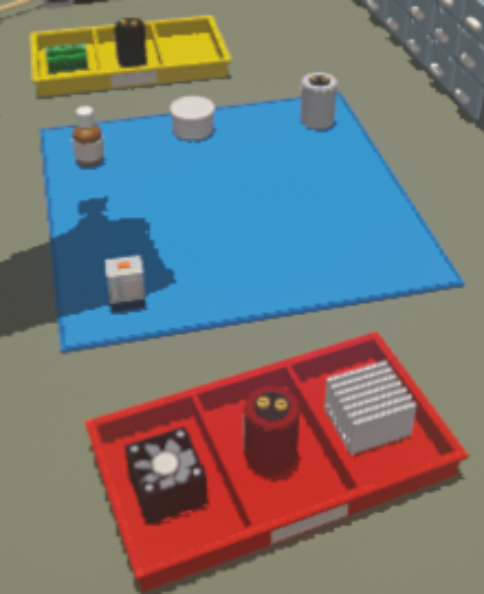

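Every part is flat and alone in its own compartment, and the silver capacitor and the relay have not moved. I'm handing it in.

```bash
python3 -c "
from bench import r
print(r.hand_in())"
```

```text
the job is handed in; nothing more can be done
None
```

I placed all five parts upright in their trays, each alone in a compartment, left the silver capacitor and relay where they stood, and handed the job in at about 28 s; the hand-in gave no verdict.

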